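# Coffee for five: unstack the cups on to their saucers

### The arm

A 6-joint arm with a two-finger parallel gripper is mounted at the origin on a cart in front of the work surface, level with it; the furniture and walls round the work are solid. World frame = base frame: x ahead of the robot, y to its left, z up, the work surface at z = 0. Lengths are in mm, angles in rad, forces in N, time in s.
With the tool pointing down it reaches from about 350 to 975 mm from the base axis. Payload 7.1 kg.
Tool frame: the origin (TCP) lies midway between the tips of the shut fingers; the grasp point (between the pads) lies 19 mm behind it; z points along the fingers, y is the line along which they close (so a half turn about z gives the same grasp; the last joint's range is limited). The gripper opens to 88 mm and grips with 3 to 60 N. Pads are 20 mm wide; open, the fingers measure 115 mm over their backs; the gripper's body (75 mm by 178 mm) begins 61 mm behind the grasp point.
Start: joints at [-1.199, 0.423, 1.63, -0, 1.089, -0.019], TCP at [238.096, -577.854, 222.675] pointing down, gripper open.
Joint ranges: [-3, 3], [-0.9, 2.11], [0.09, 2.58], [-1.31, 4.45], [0.11, 2.69], [-2.54, 2.54]. Speed limits (rad/s): [2.39, 2.39, 3.01, 3.14, 3.14, 3.14].

### API

Orientations are given as a rotation vector (axis times angle).
In Python, from workcell import ctrl gives the robot as it stands.
- The arm moves only by the shell command python3 -m inch 'ROWS' [OPENING]. ROWS is JSON, a list of rows, each an object with "xyz": the shift along the tool's x, y, z in mm, a list of three; "rot": the turn, a rotation vector about the tool's x, y, z in rad, a list of three. In form: [{"xyz": [dx, dy, dz], "rot": [ax, ay, az]}, ...]. A call has 1 to 12 rows; each row is the pose to reach, as a shift and turn from the pose commanded when the call began, along the tool's axes at that moment; what a row does not reach only later rows make up. A row lasts 1/12 s, in which the tool goes at most 41.7 mm and 7.16 degrees, less where a joint would pass 70% of its speed; a pose out of reach is approached as far as the arm can. A call with a gripper value outside its range is refused whole. OPENING is the closure in counts, from 0 (fully open) to 255 (shut), set as the call begins (- or left out, the last holds). The fingers move at their own pace and stop on an object; the grip force is fixed at half the most. Time passes only in rows, so rows that repeat a pose let the fingers close. It gives the time, the measured TCP pose, the force, the opening and the grip force at its end, in the units of the state.
- ctrl.get_obs(): the state, without advancing time (a new reading comes with each control period).
- ctrl.get_image(name): name is "scene" or "top"; returns the picture (400x640x3 uint8, red, green, blue); there is no depth.
- ctrl.camera_model(name): a dict with "fx", "fy", "cx", "cy" (pixels), "k1" (the pictures are not rectified: a ray, as slopes to the right and down, at radius r is drawn at 1 + k1 r^2 times it, then the intrinsics apply), "position" and "attitude" of the camera in the world. Camera axes: x right, y up, looking along -z (the intrinsics and any distortion apply to the point x, -y, -z); pixel columns grow to the right and rows downward; lengths in mm; the calibration is good to about 2 mm. A picture is of the moment at which its call begins. camera_model takes no time and is no camera call.
- ctrl.close_job(): hands the job in; it is judged then, once.
The state is a dict: "t": time; "qpos": joint angles; "qvel": joint speeds; "joint_torque": joint torques, N m; "ee_pos": TCP position; "orientation": TCP orientation; "ft_force": force on the tool from outside, world axes, zero at the start; "moment": the same for the moment, N m; "width": finger opening in mm; "grasp_force": force on a finger pad.
Only numpy, scipy, OpenCV 4.12 (cv2) and the standard library are available. Lean on these libraries where they do the work, as an engineer would, in place of code of your own. Each camera call takes 0.05 s, during which the arm holds its last target. There are 200 camera calls.

### The job

Coffee for five: take the two stacks of espresso cups apart and stand every cup upright in the well of the saucer of its own colour. Set each cup down gently, tip none over, and leave the saucers where they have been laid.

Things in the scene. Friction and masses are not known exactly. Their poses are not given: they have to be found in the camera images.
- cup_blue: blue espresso cup, 58 mm high, 0.13 kg. Origin: centre of underside; z up, +y to its loop handle (reaches 48 mm from the axis, 21 to 54 mm up). Foot 46 mm across, 13 mm high; above it a straight body 57 mm across, 50 mm inside. In a stack each foot sits 13 mm deep in the mouth below with 2 mm play, so cups stand 45 mm apart: lift straight up. Handles in a stack point different ways.
- cup_white: white espresso cup, 58 mm high, 0.13 kg. Origin: centre of underside; z up, +y to its loop handle (reaches 48 mm from the axis, 21 to 54 mm up). Foot 46 mm across, 13 mm high; above it a straight body 57 mm across, 50 mm inside. In a stack each foot sits 13 mm deep in the mouth below with 2 mm play, so cups stand 45 mm apart: lift straight up. Handles in a stack point different ways.
- cup_yellow: mustard yellow espresso cup, 58 mm high, 0.13 kg. Origin: centre of underside; z up, +y to its loop handle (reaches 48 mm from the axis, 21 to 54 mm up). Foot 46 mm across, 13 mm high; above it a straight body 57 mm across, 50 mm inside. In a stack each foot sits 13 mm deep in the mouth below with 2 mm play, so cups stand 45 mm apart: lift straight up. Handles in a stack point different ways.
- cup_green: green espresso cup, 58 mm high, 0.13 kg. Origin: centre of underside; z up, +y to its loop handle (reaches 48 mm from the axis, 21 to 54 mm up). Foot 46 mm across, 13 mm high; above it a straight body 57 mm across, 50 mm inside. In a stack each foot sits 13 mm deep in the mouth below with 2 mm play, so cups stand 45 mm apart: lift straight up. Handles in a stack point different ways.
- cup_red: brick red espresso cup, 58 mm high, 0.13 kg. Origin: centre of underside; z up, +y to its loop handle (reaches 48 mm from the axis, 21 to 54 mm up). Foot 46 mm across, 13 mm high; above it a straight body 57 mm across, 50 mm inside. In a stack each foot sits 13 mm deep in the mouth below with 2 mm play, so cups stand 45 mm apart: lift straight up. Handles in a stack point different ways.
- saucer_blue: blue saucer lying loose on the worktop, 111 mm across, 12 mm high at its rim, 0.16 kg, one of five alike but for colour. Origin: centre of the underside; z up. In its middle is a flat round well, floor 3.5 mm above the underside and 64 mm across, in which a cup's foot stands; round the well the saucer rises to its rim.
- saucer_white: white saucer lying loose on the worktop, 111 mm across, 12 mm high at its rim, 0.16 kg, one of five alike but for colour. Origin: centre of the underside; z up. In its middle is a flat round well, floor 3.5 mm above the underside and 64 mm across, in which a cup's foot stands; round the well the saucer rises to its rim.
- saucer_yellow: mustard yellow saucer lying loose on the worktop, 111 mm across, 12 mm high at its rim, 0.16 kg, one of five alike but for colour. Origin: centre of the underside; z up. In its middle is a flat round well, floor 3.5 mm above the underside and 64 mm across, in which a cup's foot stands; round the well the saucer rises to its rim.
- saucer_green: green saucer lying loose on the worktop, 111 mm across, 12 mm high at its rim, 0.16 kg, one of five alike but for colour. Origin: centre of the underside; z up. In its middle is a flat round well, floor 3.5 mm above the underside and 64 mm across, in which a cup's foot stands; round the well the saucer rises to its rim.
- saucer_red: brick red saucer lying loose on the worktop, 111 mm across, 12 mm high at its rim, 0.16 kg, one of five alike but for colour. Origin: centre of the underside; z up. In its middle is a flat round well, floor 3.5 mm above the underside and 64 mm across, in which a cup's foot stands; round the well the saucer rises to its rim.

How it is judged (in metres and radians):
At the end, for the whole second after the job is handed in: Each cup stands upright (0.05 rad) and at rest with its foot flat in the well of the saucer of its colour, axis within 10 mm of the saucer's centre (origins 1.5 to 5.5 mm apart in height); every saucer lies level (0.05 rad), at rest, within 30 mm of its start (horizontal distance between cup_blue and saucer_blue below 0.01 m and z of cup_blue in the frame of saucer_blue between 0.0015 and 0.0055 m and angle between each of cup_blue, saucer_blue, cup_white, saucer_white, cup_yellow, saucer_yellow, cup_green, saucer_green, cup_red, saucer_red's own z axis and vertical below 0.05 rad and distance of each of saucer_blue, saucer_white, saucer_yellow, saucer_green, saucer_red from where it was at the start of the episode below 0.03 m and linear speed of each of cup_blue, saucer_blue, cup_white, saucer_white, cup_yellow, saucer_yellow, cup_green, saucer_green, cup_red, saucer_red below 0.02 m/s and horizontal distance between cup_white and saucer_white below 0.01 m and z of cup_white in the frame of saucer_white between 0.0015 and 0.0055 m and horizontal distance between cup_yellow and saucer_yellow below 0.01 m and z of cup_yellow in the frame of saucer_yellow between 0.0015 and 0.0055 m and horizontal distance between cup_green and saucer_green below 0.01 m and z of cup_green in the frame of saucer_green between 0.0015 and 0.0055 m and horizontal distance between cup_red and saucer_red below 0.01 m and z of cup_red in the frame of saucer_red between 0.0015 and 0.0055 m); the robot touches nothing.
It fails at once if a cup is tipped over (more than 40 degrees) (angle between any of cup_blue, cup_white, cup_yellow, cup_green, cup_red's own z axis and vertical above 0.7 rad).
It fails at once if a cup is dropped or banged on to its saucer (faster than 0.45 m/s within the last 25 mm above it) ((horizontal distance between cup_blue and saucer_blue below 0.03 m and z of cup_blue in the frame of saucer_blue below 0.025 m and linear speed of cup_blue above 0.45 m/s) or (horizontal distance between cup_white and saucer_white below 0.03 m and z of cup_white in the frame of saucer_white below 0.025 m and linear speed of cup_white above 0.45 m/s) or (horizontal distance between cup_yellow and saucer_yellow below 0.03 m and z of cup_yellow in the frame of saucer_yellow below 0.025 m and linear speed of cup_yellow above 0.45 m/s) or (horizontal distance between cup_green and saucer_green below 0.03 m and z of cup_green in the frame of saucer_green below 0.025 m and linear speed of cup_green above 0.45 m/s) or (horizontal distance between cup_red and saucer_red below 0.03 m and z of cup_red in the frame of saucer_red below 0.025 m and linear speed of cup_red above 0.45 m/s)).
It also fails if it takes over 128 s, if anything falls off the work surface, if the arm or the gripper's body presses on something with over 40 N, if the wrist force passes 120 N, or if a joint passes its speed limit or range.

## Working session

There is one attempt and no reset: what is moved stays moved. The work goes in short steps, Python scripts to look and compute and a shell command to move; the robot and the scene stay as the last step left them, time stands still between calls to the robot, and variables do not carry over. Pictures are saved under pics/ and viewed, at most 14 in all, crops included, and the job is handed in when it is done.

```bash
ls; mkdir -p pics; python3 - <<'E'
from workcell import ctrl
import cv2
for n in("scene","top"):
    im=ctrl.get_image(n); cv2.imwrite(f"pics/{n}0.png",im[...,::-1]); print(n,ctrl.camera_model(n))
o=ctrl.get_obs(); print({k:o[k] for k in("t","ee_pos","orientation","width","ft_force")})
E
```

```text
pics
scene {'fx': 391.536149467865, 'fy': 391.536149467865, 'cx': 322.0805413461864, 'cy': 201.91176109257765, 'k1': -0.019258928253241207, 'position': array([216.51757052, 693.14380781, 869.2302295 ]), 'attitude': array([ 0.22933619, -1.08893895, -2.511666  ])}
top {'fx': 457.3496006905351, 'fy': 457.3496006905351, 'cx': 321.9479799337071, 'cy': 196.68396686211472, 'k1': -0.10753094103255284, 'position': array([ 310.92741176,  -93.72692799, 1150.46356346]), 'attitude': array([ 0.17412753, -0.16503107, -1.571352  ])}
{'t': 0.1, 'ee_pos': array([ 237.9306118 , -577.41609644,  221.99942979]), 'orientation': array([-3.08049095e+00, -6.09766573e-01,  4.05693502e-04]), 'width': 88.21604492780823, 'ft_force': array([ 0.01723696,  0.1065773 , -0.00813378])}
```

View pics/scene0.png

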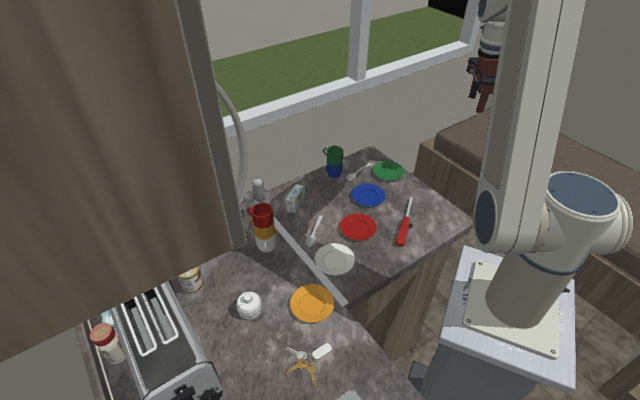

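View pics/top0.png

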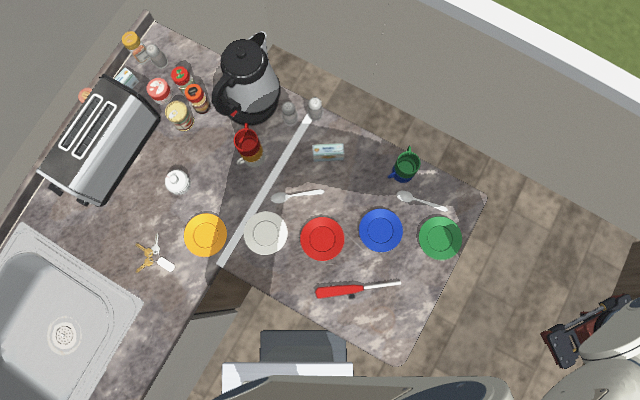

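The scene view shows red/yellow/white stacked at (263,228) and green over blue at (334,160). The top view has those stacks at (248,143) and (406,165), and the saucers Y, W, R, B, G at (205,235), (265,233), (322,239), (381,230), (440,238). The kettle stands just behind the tall stack.

```bash
cat > h.py <<'E'
import numpy as np, cv2
from scipy.spatial.transform import Rotation as R
from workcell import ctrl
CM={n:ctrl.camera_model(n) for n in("scene","top")}
def ray(n,u,v):
    c=CM[n]; K=np.array([[c["fx"],0,c["cx"]],[0,c["fy"],c["cy"]],[0,0,1]])
    x,y=cv2.undistortPoints(np.array([[[u,v]]],float),K,np.array([c["k1"],0,0,0]))[0,0]
    d=R.from_rotvec(c["attitude"]).apply([x,-y,-1]); return c["position"],d/np.linalg.norm(d)
def plane(n,u,v,z):
    p,d=ray(n,u,v); return p+d*(z-p[2])/d[2]
def tri(a,b):
    (p,d),(q,e)=ray("scene",*a),ray("top",*b)
    s=np.linalg.lstsq(np.c_[d,-e],q-p,rcond=None)[0]; A,B=p+d*s[0],q+e*s[1]
    return (A+B)/2,np.linalg.norm(A-B)
HS={"red":((0,130,60),(8,255,255)),"yellow":((12,130,60),(28,255,255)),"green":((45,80,30),(85,255,255)),"blue":((105,120,40),(125,255,255)),"white":((0,0,140),(180,45,255))}
def mask(im,c): return cv2.inRange(cv2.cvtColor(im,cv2.COLOR_RGB2HSV),*map(np.array,HS[c]))
def blob(im,c,near,r=40):
    m=mask(im,c); k=np.zeros_like(m); cv2.circle(k,near,r,255,-1); m&=k
    cs=cv2.findContours(m,cv2.RETR_EXTERNAL,cv2.CHAIN_APPROX_NONE)[0]
    return max(cs,key=cv2.contourArea)
E
python3 - <<'E'
from h import *
T=ctrl.get_image("top");S=ctrl.get_image("scene")
sp={"yellow":((312,303),(205,235)),"white":((335,259),(265,233)),"red":((357,227),(322,239)),"blue":((368,195),(381,230)),"green":((388,171),(440,238))}
for c,(a,b) in sp.items():
    try:
        ea=cv2.fitEllipse(cv2.convexHull(blob(S,c,a,28)));eb=cv2.fitEllipse(cv2.convexHull(blob(T,c,b,28)))
        p,g=tri(ea[0],eb[0]);print(c,np.round(p,1),"gap",round(g,1),"z12 planes",np.round(plane("scene",*ea[0],12)[:2]),np.round(plane("top",*eb[0],12)[:2],1),"axes top",np.round(eb[1]),"sc",np.round(ea[1]),np.round(ea[0]))
    except Exception as e: print(c,e)
for n,im,(x,y,w,h) in(("s3",S,(235,190,50,70)),("s2",S,(310,135,50,50)),("t3",T,(215,110,70,70)),("t2",T,(375,135,60,60))):
    pass
def cr(im,x,y,w,h): return cv2.resize(im[y:y+h,x:x+w],(390,290),interpolation=cv2.INTER_CUBIC)
g=np.vstack([np.hstack([cr(S,225,195,78,58),cr(S,300,135,78,58)]),np.hstack([cr(T,210,117,78,58),cr(T,367,137,78,58)])])
cv2.imwrite("pics/crops.png",g[...,::-1])
E
```

```text
yellow [463.3 208.3  11.3] gap 3.4 z12 planes [461. 209.] [464.9 208.5] axes top [42. 44.] sc [38. 44.] [312. 303.]
white [466.3  52.5  18.4] gap 12.5 z12 planes [462.  47.] [473.5  54.5] axes top [48. 57.] sc [29. 37.] [336. 257.]
red [451.4 -87.2  11.8] gap 4.2 z12 planes [449. -87.] [453.5 -86.8] axes top [44. 44.] sc [27. 36.] [358. 226.]
blue [ 472.  -234.6   11.6] gap 4.0 z12 planes [ 470. -234.] [ 474.  -234.2] axes top [43. 44.] sc [22. 33.] [368. 195.]
green [ 450.4 -384.4   11.3] gap 4.5 z12 planes [ 448. -384.] [ 452.6 -384. ] axes top [42. 44.] sc [19. 31.] [388. 170.]
```

View pics/crops.png

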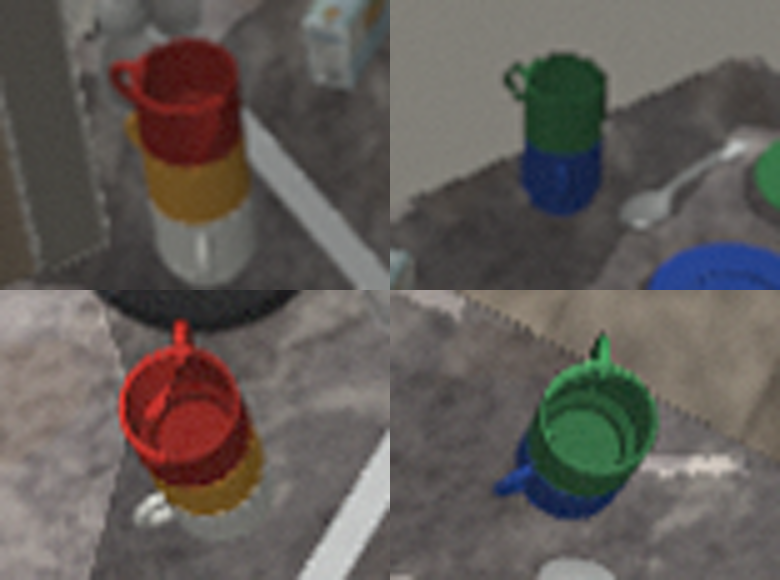

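```bash
cat >> h.py <<'E'
def go(xyz,close_az=None):
    "shift in tool axes from present pose and turn (deg, rad) to bring closing line to close_az"
    o=ctrl.get_obs(); r=R.from_rotvec(o["orientation"]); M=r.as_matrix()
    d=M.T@(np.array(xyz,float)-o["ee_pos"]); a=np.degrees(np.arctan2(M[1,1],M[0,1])); t=0
    if close_az is not None: t=-((close_az-a+90)%180-90)
    print("shift",np.round(d,1),"close az",round(a,1),"rot z",round(np.radians(t),3),"rows",int(abs(t)/7.16)+1,"q6",round(o["qpos"][5],2),"q1",round(o["qpos"][0],2),"tilt",np.round(M[:2,2],3),"t",round(o["t"],2))
E
python3 - <<'E'
from h import *
print("red rim",tri((262.4,209.8),(246.2,140.4)));print("green rim",tri((335,150.4),(408.6,162.6)))
p=lambda u,v,z:np.round(plane("top",u,v,z)[:2])
print("red handle",p(246,124,140),"kettle edge z0..200",[list(p(247,124.5,z)) for z in(0,100,200)])
print("green handle",p(409.5,148,97),"blue h",p(391,176,38),"white h",p(240,162,38),"table corner near green",p(460,179,0))
T=ctrl.get_image("top")
e=cv2.fitEllipse(cv2.convexHull(blob(T,"white",(265,233),23)));print("white",e,p(*e[0],12))
S=ctrl.get_image("scene");e=cv2.fitEllipse(cv2.convexHull(blob(S,"white",(335,259),20)));print("white",e,np.round(plane("scene",*e[0],12)))
go([600,-300,200],90)
def cr(im,x,y,w,h): return cv2.resize(im[y:y+h,x:x+w],(390,290),interpolation=cv2.INTER_CUBIC)
cv2.imwrite("pics/c2.png",np.hstack([cr(S,460,0,160,120),cr(T,180,30,160,120)])[...,::-1])
E
```

```text
red rim (array([663.97120438,  85.72962897, 147.6792671 ]), np.float64(3.6616375667577845))
green rim (array([ 619.05558314, -296.43845726,  103.86709122]), np.float64(5.9144170420617685))
red handle [709.  90.] kettle edge z0..200 [[np.float64(763.0), np.float64(112.0)], [np.float64(724.0), np.float64(94.0)], [np.float64(685.0), np.float64(76.0)]]
green handle [ 661. -301.] blue h [ 607. -262.] white h [647. 120.] table corner near green [ 608. -450.]
white ((265.0501403808594, 232.65728759765625), (43.80339813232422, 45.8509635925293), 95.8726806640625) [469.  56.]
white ((336.51715087890625, 257.0706787109375), (28.715517044067383, 37.05751037597656), 114.53697967529297) [462.  48.  12.]
shift [ 440.5 -118.8   22.5] close az -67.6 rot z 0.391 rows 4 q6 -0.02 q1 -1.2 tilt [-0.  0.] t 0.3
```

View pics/c2.png

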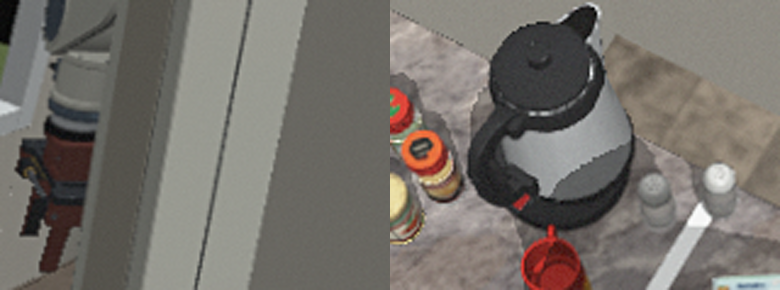

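Heights check out: rims at 147.7 and 103.9 against 148 and 103, saucers at about 11.5. Starting with green.

```bash
python3 -m inch '[{"xyz":[230,-57,20],"rot":[0,0,0.25]},{"xyz":[459,-115,42],"rot":[0,0,0.513]},{"xyz":[459,-115,42],"rot":[0,0,0.513]},{"xyz":[459,-115,42],"rot":[0,0,0.513]},{"xyz":[459,-115,42],"rot":[0,0,0.513]},{"xyz":[459,-115,42],"rot":[0,0,0.513]},{"xyz":[459,-115,42],"rot":[0,0,0.513]},{"xyz":[459,-115,42],"rot":[0,0,0.513]},{"xyz":[459,-115,42],"rot":[0,0,0.513]},{"xyz":[459,-115,42],"rot":[0,0,0.513]},{"xyz":[459,-115,42],"rot":[0,0,0.513]},{"xyz":[459,-115,42],"rot":[0,0,0.513]}]' 0
python3 -c "
from h import *
go([619,-296.5,69],83)"
```

```text
t: 1.3
ee_pos: [621.6, -293.7, 180.2]
orientation: [-3.135, 0.188, -0.001]
ft_force: [-0.4, 0.1, -0.2]
width: 87.6
grasp_force: 0.0
shift [ -2.3   3.2 111.2] close az -96.9 rot z 0.002 rows 1 q6 1.23 q1 -0.46 tilt [0.001 0.   ] t 1.3
```

```bash
python3 -m inch '[{"xyz":[0,0,20]},{"xyz":[0,0,40]},{"xyz":[0,0,60]},{"xyz":[0,0,60]}]' || python3 -m inch '[{"xyz":[0,0,20],"rot":[0,0,0]},{"xyz":[0,0,40],"rot":[0,0,0]},{"xyz":[0,0,60],"rot":[0,0,0]},{"xyz":[0,0,60],"rot":[0,0,0]}]'
python3 -c "
from h import *
go([619,-296.5,69],83)
cv2.imwrite('pics/a.png',np.hstack([cv2.resize(ctrl.get_image('top')[110:220,350:470],(400,366)),cv2.resize(ctrl.get_image('scene')[110:200,285:385],(400,366))])[...,::-1])"
```

```text
t: 1.63
ee_pos: [616.4, -295.1, 116.4]
orientation: [-3.133, 0.191, 0.01]
ft_force: [-0.5, 0.3, -0.8]
width: 87.7
grasp_force: 0.0
shift [ 3.1  1.2 47.3] close az -97.0 rot z 0.001 rows 1 q6 1.23 q1 -0.46 tilt [-0.006  0.003] t 1.63$[0]: bad value
```

View pics/a.png

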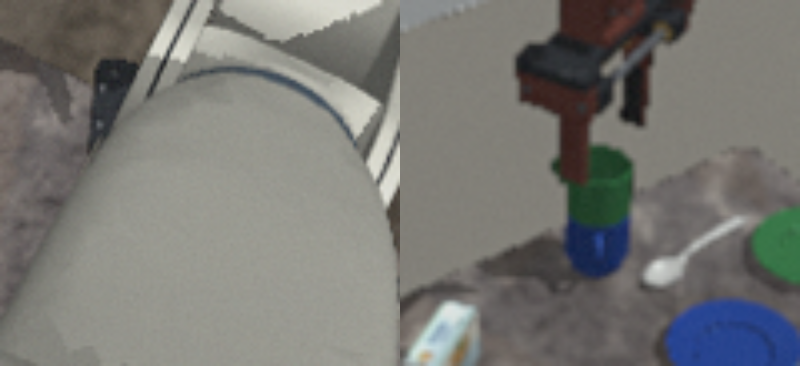

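The finger straddles the cup's near side with its tip at about scene (329,155), so I'll check that against the TCP reading.

```bash
python3 -m inch '[{"xyz":[0,0,0],"rot":[0,0,0]},{"xyz":[0,0,0],"rot":[0,0,0]},{"xyz":[0,0,0],"rot":[0,0,0]}]'
python3 -c "
from h import *
print(plane('scene',329,155,118), plane('scene',335,150.4,103))
go([619,-296.5,69],83)"
```

```text
t: 1.98
ee_pos: [619.4, -297.3, 122.2]
orientation: [3.135, -0.192, 0.003]
ft_force: [0.3, 0.1, 0.6]
width: 87.8
grasp_force: 0.0
[ 616.10281441 -246.52506743  118.        ] [ 616.32093653 -297.19671629  103.        ]
shift [-0.6 -0.7 53.2] close az -97.0 rot z -0.0 rows 1 q6 1.23 q1 -0.46 tilt [ 0.002 -0.001] t 1.98
```

```bash
python3 -m inch '[{"xyz":[0,0,18],"rot":[0,0,0]},{"xyz":[0,0,36],"rot":[0,0,0]},{"xyz":[0,0,48],"rot":[0,0,0]},{"xyz":[0,0,53],"rot":[0,0,0]},{"xyz":[0,0,53],"rot":[0,0,0]},{"xyz":[0,0,53],"rot":[0,0,0]},{"xyz":[0,0,53],"rot":[0,0,0]}]' 0
python3 -m inch '[{"xyz":[0,0,0],"rot":[0,0,0]},{"xyz":[0,0,0],"rot":[0,0,0]},{"xyz":[0,0,0],"rot":[0,0,0]},{"xyz":[0,0,0],"rot":[0,0,0]},{"xyz":[0,0,0],"rot":[0,0,0]},{"xyz":[0,0,0],"rot":[0,0,0]},{"xyz":[0,0,0],"rot":[0,0,0]},{"xyz":[0,0,0],"rot":[0,0,0]}]' 255
```

```text
t: 2.57
ee_pos: [619.4, -297.1, 68.7]
orientation: [3.135, -0.192, 0.002]
ft_force: [0.0, 0.5, 0.8]
width: 87.7
grasp_force: 0.0
t: 3.23
ee_pos: [618.8, -296.7, 67.8]
orientation: [3.136, -0.192, 0.0]
ft_force: [0.4, -1.0, 1.6]
width: 56.5
grasp_force: 30.0
```

```bash
python3 -m inch '[{"xyz":[0,0,-8],"rot":[0,0,0]},{"xyz":[0,0,-20],"rot":[0,0,0]},{"xyz":[0,0,-40],"rot":[0,0,0]},{"xyz":[0,0,-60],"rot":[0,0,0]},{"xyz":[-10,7,-60],"rot":[0,0,0]},{"xyz":[-35,24,-60],"rot":[0,0,0]},{"xyz":[-65,45,-60],"rot":[0,0,0]},{"xyz":[-97,66,-60],"rot":[0,0,0]},{"xyz":[-125,86,-60],"rot":[0,0,0]},{"xyz":[-145,99,-60],"rot":[0,0,0]},{"xyz":[-157,107,-60],"rot":[0,0,0]},{"xyz":[-157,107,-60],"rot":[0,0,0]}]' 255
python3 -m inch '[{"xyz":[0,0,0],"rot":[0,0,0]},{"xyz":[0,0,0],"rot":[0,0,0]},{"xyz":[0,0,0],"rot":[0,0,0]},{"xyz":[0,0,0],"rot":[0,0,0]}]' 255
python3 -c "
from h import *
go([450.5,-384.5,28])
cv2.imwrite('pics/b.png',np.hstack([ctrl.get_image('top')[100:280,300:480],cv2.resize(ctrl.get_image('scene')[80:250,270:440],(180,180))])[...,::-1].repeat(2,0).repeat(2,1))"
```

```text
t: 4.23
ee_pos: [446.7, -384.7, 127.5]
orientation: [-3.135, 0.196, 0.002]
ft_force: [-0.7, 0.2, -1.6]
width: 56.4
grasp_force: 30.0
t: 4.57
ee_pos: [450.9, -383.2, 127.6]
orientation: [3.136, -0.189, 0.0]
ft_force: [0.1, -0.1, -1.9]
width: 56.2
grasp_force: 30.0
shift [-0.2  1.3 99.6] close az -96.9 rot z 0.0 rows 1 q6 0.97 q1 -0.72 tilt [ 0. -0.] t 4.57
```

View pics/b.png

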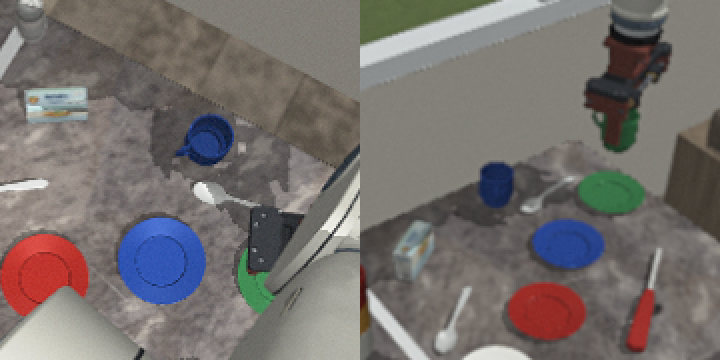

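Top crop: the blue cup is still upright at top (405,169). Scene crop: the green cup hangs level above its saucer.

```bash
python3 -m inch '[{"xyz":[0,1,15],"rot":[0,0,0]},{"xyz":[0,1,40],"rot":[0,0,0]},{"xyz":[0,1,65],"rot":[0,0,0]},{"xyz":[0,1,80],"rot":[0,0,0]},{"xyz":[0,1,86],"rot":[0,0,0]},{"xyz":[0,1,90],"rot":[0,0,0]},{"xyz":[0,1,94],"rot":[0,0,0]},{"xyz":[0,1,97],"rot":[0,0,0]},{"xyz":[0,1,99],"rot":[0,0,0]},{"xyz":[0,1,100],"rot":[0,0,0]},{"xyz":[0,1,100],"rot":[0,0,0]},{"xyz":[0,1,100],"rot":[0,0,0]}]' 255
```

```text
t: 5.67
ee_pos: [449.9, -385.0, 28.1]
orientation: [3.135, -0.192, 0.001]
ft_force: [-0.0, 0.5, -1.3]
width: 56.2
grasp_force: 30.0
```

```bash
python3 -m inch '[{"xyz":[0,0,1],"rot":[0,0,0]},{"xyz":[0,0,1],"rot":[0,0,0]},{"xyz":[0,0,1],"rot":[0,0,0]}]' 255
```

```text
t: 5.92
ee_pos: [449.7, -384.8, 26.8]
orientation: [3.136, -0.192, 0.0]
ft_force: [0.2, -0.4, -0.5]
width: 56.7
grasp_force: 30.0
```

```bash
python3 -m inch '[{"xyz":[0,0,0],"rot":[0,0,0]},{"xyz":[0,0,0],"rot":[0,0,0]},{"xyz":[0,0,0],"rot":[0,0,0]},{"xyz":[0,0,0],"rot":[0,0,0]},{"xyz":[0,0,0],"rot":[0,0,0]},{"xyz":[0,0,0],"rot":[0,0,0]},{"xyz":[0,0,0],"rot":[0,0,0]},{"xyz":[0,0,-15],"rot":[0,0,0]},{"xyz":[0,0,-40],"rot":[0,0,0]},{"xyz":[0,0,-75],"rot":[0,0,0]},{"xyz":[0,0,-100],"rot":[0,0,0]},{"xyz":[0,0,-100],"rot":[0,0,0]}]' 0
python3 -c "
from h import *
print(tri((285,1),(405,169))[0] if 0 else plane('top',405,169,58))
S=ctrl.get_image('scene')
cv2.imwrite('pics/c.png',cv2.resize(S[120:210,300:420],(720,540),interpolation=cv2.INTER_CUBIC)[...,::-1])
go([618.5,-297,130],19)"
```

```text
t: 6.92
ee_pos: [452.2, -387.0, 131.9]
orientation: [3.13, -0.192, 0.011]
ft_force: [0.8, -1.1, -0.1]
width: 87.7
grasp_force: 0.0
[ 619.19778103 -295.03651254   58.        ]
shift [ 155.1 -108.8   -0. ] close az -97.0 rot z 1.117 rows 9 q6 0.97 q1 -0.73 tilt [ 0.004 -0.004] t 6.97
```

View pics/c.png

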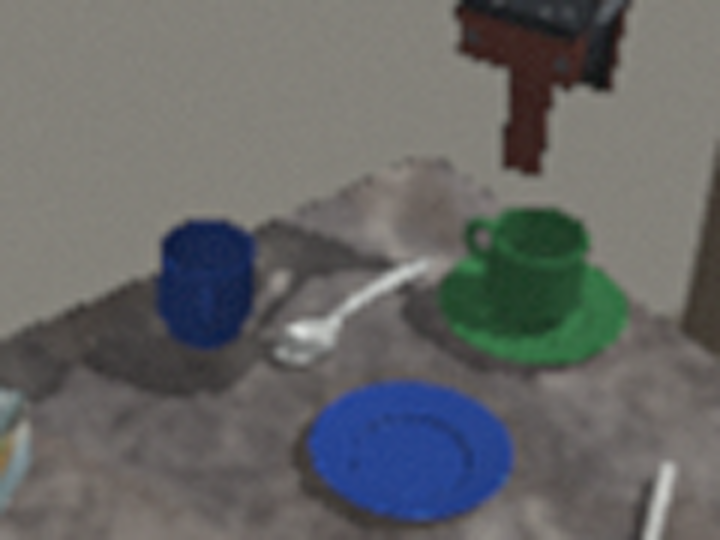

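Scene crop: the green cup stands in its saucer's well at crop (535,270). The blue cup is clear at (208,285), and its rim centre is at scene (334.7,162.5).

```bash
python3 -m inch '[{"xyz":[12,-8,0],"rot":[0,0,0.1]},{"xyz":[40,-28,0],"rot":[0,0,0.22]},{"xyz":[70,-49,0],"rot":[0,0,0.34]},{"xyz":[100,-70,0],"rot":[0,0,0.46]},{"xyz":[128,-89,0],"rot":[0,0,0.58]},{"xyz":[146,-102,0],"rot":[0,0,0.7]},{"xyz":[156,-109,0],"rot":[0,0,0.8]},{"xyz":[156,-109,0],"rot":[0,0,0.84]},{"xyz":[156,-109,0],"rot":[0,0,0.84]},{"xyz":[156,-109,0],"rot":[0,0,0.84]},{"xyz":[156,-109,0],"rot":[0,0,0.84]},{"xyz":[156,-109,0],"rot":[0,0,0.84]}]' 0
python3 -c "
from h import *
print(tri((334.7,162.5),(405,169)))
go([618.5,-296,24],35)"
```

```text
t: 7.97
ee_pos: [617.1, -295.8, 126.1]
orientation: [2.785, -1.453, -0.002]
ft_force: [0.9, -0.2, 1.0]
width: 87.8
grasp_force: 0.0
(array([ 617.97335978, -296.19348103,   53.66060029]), np.float64(4.805771861337473))
shift [  1.   -1.1 102.1] close az -145.1 rot z -0.002 rows 1 q6 2.07 q1 -0.46 tilt [-0.001  0.   ] t 7.97
```

```bash
python3 -m inch '[{"xyz":[0,0,15],"rot":[0,0,0]},{"xyz":[0,0,40],"rot":[0,0,0]},{"xyz":[0,0,65],"rot":[0,0,0]},{"xyz":[0,0,85],"rot":[0,0,0]},{"xyz":[0,0,97],"rot":[0,0,0]},{"xyz":[0,0,102],"rot":[0,0,0]},{"xyz":[0,0,102],"rot":[0,0,0]},{"xyz":[0,0,102],"rot":[0,0,0]},{"xyz":[0,0,102],"rot":[0,0,0]}]' 0
python3 -m inch '[{"xyz":[0,0,0],"rot":[0,0,0]},{"xyz":[0,0,0],"rot":[0,0,0]},{"xyz":[0,0,0],"rot":[0,0,0]},{"xyz":[0,0,0],"rot":[0,0,0]},{"xyz":[0,0,0],"rot":[0,0,0]},{"xyz":[0,0,0],"rot":[0,0,0]},{"xyz":[0,0,0],"rot":[0,0,0]},{"xyz":[0,0,0],"rot":[0,0,0]}]' 255
python3 -c "
from h import *
go([472,-234.5,27])"
```

```text
t: 8.72
ee_pos: [618.7, -296.1, 25.9]
orientation: [-2.785, 1.454, -0.003]
ft_force: [0.2, 0.6, 0.4]
width: 87.8
grasp_force: 0.0
t: 9.38
ee_pos: [618.3, -295.6, 25.1]
orientation: [-2.785, 1.454, -0.001]
ft_force: [1.5, 1.4, 4.8]
width: 57.5
grasp_force: 30.0
shift [-133.8   85.1   -2. ] close az -145.1 rot z 0.0 rows 1 q6 2.07 q1 -0.46 tilt [ 0.001 -0.   ] t 9.38
```

```bash
python3 -m inch '[{"xyz":[0,0,-8],"rot":[0,0,0]},{"xyz":[0,0,-25],"rot":[0,0,0]},{"xyz":[-4,3,-45],"rot":[0,0,0]},{"xyz":[-20,13,-55],"rot":[0,0,0]},{"xyz":[-45,29,-60],"rot":[0,0,0]},{"xyz":[-72,46,-60],"rot":[0,0,0]},{"xyz":[-98,62,-60],"rot":[0,0,0]},{"xyz":[-120,76,-60],"rot":[0,0,0]},{"xyz":[-134,85,-60],"rot":[0,0,0]},{"xyz":[-134,85,-60],"rot":[0,0,0]},{"xyz":[-134,85,-60],"rot":[0,0,0]},{"xyz":[-134,85,-60],"rot":[0,0,0]}]' 255
python3 -m inch '[{"xyz":[0,0,0],"rot":[0,0,0]},{"xyz":[0,0,0],"rot":[0,0,0]},{"xyz":[0,0,0],"rot":[0,0,0]}]' 255
python3 -c "
from h import *
go([472,-234.5,28.5])"
```

```text
t: 10.38
ee_pos: [472.7, -234.9, 85.1]
orientation: [2.785, -1.454, 0.003]
ft_force: [0.8, 0.1, -1.4]
width: 57.4
grasp_force: 30.0
t: 10.63
ee_pos: [472.2, -234.5, 84.6]
orientation: [-2.785, 1.454, -0.001]
ft_force: [-0.1, -0.1, -1.5]
width: 57.4
grasp_force: 30.0
shift [-0.2  0.1 56.1] close az -145.1 rot z 0.0 rows 1 q6 2.05 q1 -0.48 tilt [ 0. -0.] t 10.63
```

```bash
python3 -m inch '[{"xyz":[0,0,12],"rot":[0,0,0]},{"xyz":[0,0,28],"rot":[0,0,0]},{"xyz":[0,0,38],"rot":[0,0,0]},{"xyz":[0,0,44],"rot":[0,0,0]},{"xyz":[0,0,49],"rot":[0,0,0]},{"xyz":[0,0,53],"rot":[0,0,0]},{"xyz":[0,0,55],"rot":[0,0,0]},{"xyz":[0,0,56.5],"rot":[0,0,0]},{"xyz":[0,0,56.5],"rot":[0,0,0]},{"xyz":[0,0,56.5],"rot":[0,0,0]}]' 255
```

```text
t: 11.47
ee_pos: [471.8, -234.4, 28.6]
orientation: [2.785, -1.454, 0.002]
ft_force: [-0.5, -0.0, -0.7]
width: 57.5
grasp_force: 30.0
```

```bash
python3 -m inch '[{"xyz":[0,0,0],"rot":[0,0,0]},{"xyz":[0,0,0],"rot":[0,0,0]},{"xyz":[0,0,0],"rot":[0,0,0]},{"xyz":[0,0,0],"rot":[0,0,0]},{"xyz":[0,0,0],"rot":[0,0,0]},{"xyz":[0,0,0],"rot":[0,0,0]},{"xyz":[0,0,0],"rot":[0,0,0]},{"xyz":[0,0,-15],"rot":[0,0,0]},{"xyz":[0,0,-45],"rot":[0,0,0]},{"xyz":[0,0,-85],"rot":[0,0,0]},{"xyz":[0,0,-125],"rot":[0,0,0]},{"xyz":[0,0,-145],"rot":[0,0,0]}]' 0
python3 -m inch '[{"xyz":[0,0,0],"rot":[0,0,0]},{"xyz":[0,0,0],"rot":[0,0,0]},{"xyz":[0,0,0],"rot":[0,0,0]}]' 0
python3 -c "
from h import *
go([664,86,175],90)"
```

```text
t: 12.47
ee_pos: [473.0, -235.0, 177.4]
orientation: [-2.785, 1.454, -0.008]
ft_force: [0.2, -0.2, -0.7]
width: 87.8
grasp_force: 0.0
t: 12.72
ee_pos: [470.8, -233.8, 172.3]
orientation: [-2.785, 1.454, 0.002]
ft_force: [-0.7, -0.5, -0.7]
width: 87.8
grasp_force: 0.0
shift [-151.9 -341.4   -2.7] close az -145.1 rot z -0.962 rows 8 q6 2.05 q1 -0.48 tilt [-0.001  0.001] t 12.72
```

```bash
python3 -m inch '[{"xyz":[-8,-17,0],"rot":[0,0,-0.1]},{"xyz":[-22,-50,0],"rot":[0,0,-0.22]},{"xyz":[-38,-85,0],"rot":[0,0,-0.34]},{"xyz":[-55,-122,0],"rot":[0,0,-0.46]},{"xyz":[-71,-159,0],"rot":[0,0,-0.58]},{"xyz":[-88,-196,0],"rot":[0,0,-0.7]},{"xyz":[-104,-233,0],"rot":[0,0,-0.82]},{"xyz":[-121,-270,0],"rot":[0,0,-0.92]},{"xyz":[-136,-304,0],"rot":[0,0,-0.962]},{"xyz":[-147,-328,0],"rot":[0,0,-0.962]},{"xyz":[-153,-341,0],"rot":[0,0,-0.962]},{"xyz":[-153,-341,0],"rot":[0,0,-0.962]}]' 0
python3 -m inch '[{"xyz":[0,0,0],"rot":[0,0,0]},{"xyz":[0,0,0],"rot":[0,0,0]},{"xyz":[0,0,0],"rot":[0,0,0]},{"xyz":[0,0,0],"rot":[0,0,0]},{"xyz":[0,0,0],"rot":[0,0,0]}]' 0
python3 -c "
from h import *
go([664,86,114],90)
cv2.imwrite('pics/d.png',np.hstack([cv2.resize(ctrl.get_image('top')[60:280,190:470],(400,314)),cv2.resize(ctrl.get_image('scene')[100:280,220:440],(400,314))])[...,::-1])"
```

```text
t: 13.72
ee_pos: [663.8, 88.5, 170.8]
orientation: [-3.142, -0.004, 0.004]
ft_force: [-0.9, 0.1, 0.7]
width: 87.7
grasp_force: 0.0
t: 14.13
ee_pos: [663.5, 85.1, 173.4]
orientation: [3.142, -0.003, 0.0]
ft_force: [-0.7, -0.1, 0.3]
width: 87.9
grasp_force: 0.0
shift [ 0.5 -0.9 59.4] close az -90.1 rot z -0.002 rows 1 q6 1.68 q1 0.11 tilt [ 0. -0.] t 14.13
```

View pics/d.png

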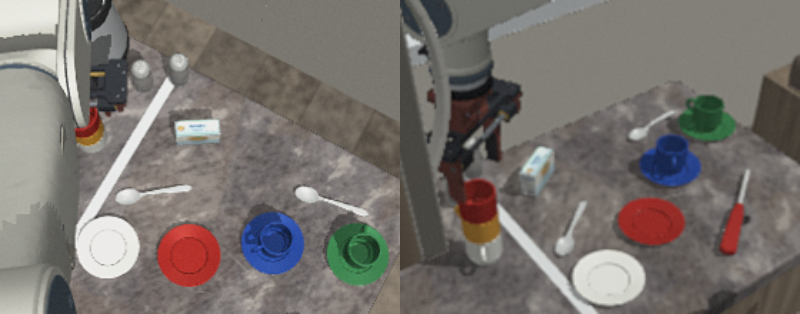

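Top view: the blue and green cups stand in their saucers at crop (270,240) and (355,248). Scene view: the fingers straddle the red cup at (478,195).

```bash
python3 -m inch '[{"xyz":[0,-0.5,12],"rot":[0,0,0]},{"xyz":[0,-0.5,28],"rot":[0,0,0]},{"xyz":[0,-0.5,44],"rot":[0,0,0]},{"xyz":[0,-0.5,54],"rot":[0,0,0]},{"xyz":[0,-0.5,59],"rot":[0,0,0]},{"xyz":[0,-0.5,59],"rot":[0,0,0]},{"xyz":[0,-0.5,59],"rot":[0,0,0]},{"xyz":[0,-0.5,59],"rot":[0,0,0]}]' 0
python3 -m inch '[{"xyz":[0,0,0],"rot":[0,0,0]},{"xyz":[0,0,0],"rot":[0,0,0]},{"xyz":[0,0,0],"rot":[0,0,0]},{"xyz":[0,0,0],"rot":[0,0,0]},{"xyz":[0,0,0],"rot":[0,0,0]},{"xyz":[0,0,0],"rot":[0,0,0]},{"xyz":[0,0,0],"rot":[0,0,0]},{"xyz":[0,0,0],"rot":[0,0,0]}]' 255
python3 -c "
from h import *
go([451.5,-87,27.5])"
```

```text
t: 14.9
ee_pos: [664.4, 86.9, 114.9]
orientation: [-3.141, 0.0, -0.002]
ft_force: [1.1, -0.4, 0.6]
width: 87.6
grasp_force: 0.0
t: 15.57
ee_pos: [663.9, 86.8, 114.4]
orientation: [-3.142, 0.0, -0.001]
ft_force: [1.0, 0.3, 2.4]
width: 56.7
grasp_force: 30.0
shift [-212.4  173.8   86.8] close az -90.0 rot z 0.0 rows 1 q6 1.68 q1 0.11 tilt [0. 0.] t 15.57
```

```bash
python3 -m inch '[{"xyz":[0,0,-8],"rot":[0,0,0]},{"xyz":[0,0,-22],"rot":[0,0,0]},{"xyz":[0,0,-38],"rot":[0,0,0]},{"xyz":[-10,8,-48],"rot":[0,0,0]},{"xyz":[-33,27,-48],"rot":[0,0,0]},{"xyz":[-62,51,-48],"rot":[0,0,0]},{"xyz":[-92,75,-40],"rot":[0,0,0]},{"xyz":[-122,100,-25],"rot":[0,0,0]},{"xyz":[-152,125,-8],"rot":[0,0,0]},{"xyz":[-180,148,8],"rot":[0,0,0]},{"xyz":[-202,165,22],"rot":[0,0,0]},{"xyz":[-212,174,30],"rot":[0,0,0]}]' 255
python3 -m inch '[{"xyz":[0,0,4],"rot":[0,0,0]},{"xyz":[0,0,4],"rot":[0,0,0]},{"xyz":[0,0,4],"rot":[0,0,0]},{"xyz":[0,0,4],"rot":[0,0,0]},{"xyz":[0,0,4],"rot":[0,0,0]}]' 255
python3 -c "
from h import *
go([451.5,-87,28])
T=ctrl.get_image('top');S=ctrl.get_image('scene')
cv2.imwrite('pics/e.png',np.hstack([cv2.resize(T[110:180,210:300],(400,311),interpolation=cv2.INTER_CUBIC),cv2.resize(S[190:260,220:310],(400,311),interpolation=cv2.INTER_CUBIC)])[...,::-1])
e=cv2.fitEllipse(cv2.convexHull(blob(T,'white',(265,233),23)));print(e,plane('top',*e[0],12))"
```

```text
t: 16.57
ee_pos: [448.1, -88.3, 83.9]
orientation: [-3.141, 0.002, 0.005]
ft_force: [0.3, 0.6, -0.8]
width: 56.4
grasp_force: 30.0
t: 16.98
ee_pos: [453.2, -86.8, 80.9]
orientation: [3.141, 0.002, 0.003]
ft_force: [0.6, 0.3, -1.2]
width: 56.5
grasp_force: 30.0
shift [-1.8  0.2 52.9] close az -89.9 rot z 0.0 rows 1 q6 1.35 q1 -0.22 tilt [ 0.002 -0.   ] t 16.98
((264.9156799316406, 233.11106872558594), (45.41427230834961, 45.545135498046875), 123.80937957763672) [467.93773553  55.97130833  12.        ]
```

View pics/e.png

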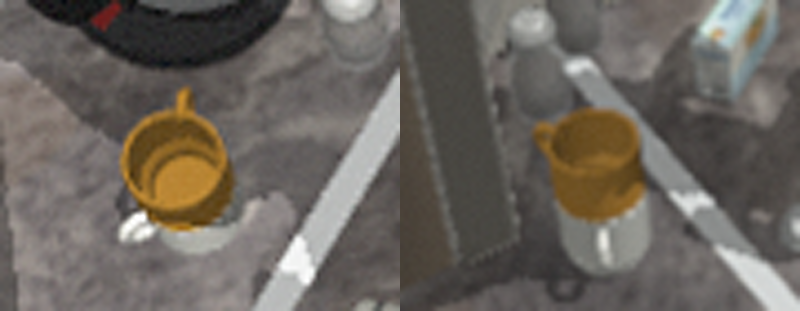

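Crop e shows yellow still on white, with its rim at top (249.6,145.6) and scene (263.9,222). Its handle points +x; white's points +y, slightly −x.

```bash
python3 -m inch '[{"xyz":[-0.5,0,12],"rot":[0,0,0]},{"xyz":[-0.5,0,26],"rot":[0,0,0]},{"xyz":[-0.5,0,36],"rot":[0,0,0]},{"xyz":[-0.5,0,42],"rot":[0,0,0]},{"xyz":[-0.5,0,47],"rot":[0,0,0]},{"xyz":[-0.5,0,50],"rot":[0,0,0]},{"xyz":[-0.5,0,52],"rot":[0,0,0]},{"xyz":[-0.5,0,53],"rot":[0,0,0]},{"xyz":[-0.5,0,53],"rot":[0,0,0]},{"xyz":[-0.5,0,53],"rot":[0,0,0]}]' 255
python3 -c "
from h import *
print(tri((263.9,222.2),(249.6,145.6)))"
```

```text
t: 17.92
ee_pos: [451.4, -87.2, 27.9]
orientation: [3.142, -0.0, 0.001]
ft_force: [-1.8, 0.8, 5.2]
width: 56.3
grasp_force: 30.0
(array([666.30024249,  85.27622775,  99.72652671]), np.float64(6.049257353461604))
```

```bash
python3 -m inch '[{"xyz":[0,0,0],"rot":[0,0,0]},{"xyz":[0,0,0],"rot":[0,0,0]},{"xyz":[0,0,0],"rot":[0,0,0]},{"xyz":[0,0,0],"rot":[0,0,0]},{"xyz":[0,0,0],"rot":[0,0,0]},{"xyz":[0,0,0],"rot":[0,0,0]},{"xyz":[0,0,0],"rot":[0,0,0]},{"xyz":[0,0,-15],"rot":[0,0,0]},{"xyz":[0,0,-45],"rot":[0,0,0]},{"xyz":[0,0,-80],"rot":[0,0,0]},{"xyz":[0,0,-105],"rot":[0,0,0]},{"xyz":[0,0,-105],"rot":[0,0,0]}]' 0
python3 -m inch '[{"xyz":[13,-10,0],"rot":[0,0,0]},{"xyz":[38,-31,0],"rot":[0,0,0]},{"xyz":[66,-54,0],"rot":[0,0,0]},{"xyz":[95,-77,0],"rot":[0,0,0]},{"xyz":[124,-101,0],"rot":[0,0,0]},{"xyz":[153,-124,0],"rot":[0,0,0]},{"xyz":[180,-146,0],"rot":[0,0,0]},{"xyz":[201,-163,0],"rot":[0,0,0]},{"xyz":[213,-173,0],"rot":[0,0,0]},{"xyz":[213,-173,0],"rot":[0,0,0]},{"xyz":[213,-173,0],"rot":[0,0,0]},{"xyz":[213,-173,0],"rot":[0,0,0]}]' 0
python3 -m inch '[{"xyz":[0,0,0],"rot":[0,0,0]},{"xyz":[0,0,0],"rot":[0,0,0]},{"xyz":[0,0,0],"rot":[0,0,0]}]' 0
python3 -c "
from h import *
go([664.5,86.5,69],86)"
```

```text
t: 18.92
ee_pos: [454.1, -87.8, 136.4]
orientation: [3.14, -0.0, 0.012]
ft_force: [1.0, -0.7, 0.1]
width: 87.9
grasp_force: 0.0
t: 19.92
ee_pos: [662.8, 85.1, 131.1]
orientation: [3.141, -0.0, -0.004]
ft_force: [-0.6, 0.3, 0.1]
width: 87.8
grasp_force: 0.0
t: 20.17
ee_pos: [663.8, 85.0, 132.3]
orientation: [3.142, -0.002, -0.0]
ft_force: [-0.2, 0.6, -0.7]
width: 88.1
grasp_force: 0.0
shift [ 0.7 -1.5 63.3] close az -90.1 rot z 0.069 rows 1 q6 1.68 q1 0.11 tilt [-0. -0.] t 20.17
```

```bash
python3 -m inch '[{"xyz":[0.5,-1,12],"rot":[0,0,0]},{"xyz":[0.5,-1,28],"rot":[0,0,0]},{"xyz":[0.5,-1,44],"rot":[0,0,0]},{"xyz":[0.5,-1,56],"rot":[0,0,0]},{"xyz":[0.5,-1,63],"rot":[0,0,0]},{"xyz":[0.5,-1,63],"rot":[0,0,0]},{"xyz":[0.5,-1,63],"rot":[0,0,0]},{"xyz":[0.5,-1,63],"rot":[0,0,0]}]' 0
python3 -m inch '[{"xyz":[0,0,0],"rot":[0,0,0]},{"xyz":[0,0,0],"rot":[0,0,0]},{"xyz":[0,0,0],"rot":[0,0,0]},{"xyz":[0,0,0],"rot":[0,0,0]},{"xyz":[0,0,0],"rot":[0,0,0]},{"xyz":[0,0,0],"rot":[0,0,0]},{"xyz":[0,0,0],"rot":[0,0,0]},{"xyz":[0,0,0],"rot":[0,0,0]}]' 255
python3 -c "
from h import *
go([463.5,208.3,27.5])"
```

```text
t: 20.83
ee_pos: [665.3, 86.8, 69.8]
orientation: [-3.141, 0.0, -0.002]
ft_force: [-0.3, -0.0, 0.9]
width: 87.5
grasp_force: 0.0
t: 21.5
ee_pos: [665.0, 86.8, 69.4]
orientation: [3.142, -0.0, 0.001]
ft_force: [0.3, 0.6, 1.9]
width: 56.8
grasp_force: 30.0
shift [-201.5 -121.5   41.8] close az -90.0 rot z 0.0 rows 1 q6 1.68 q1 0.11 tilt [ 0. -0.] t 21.5
```

```bash
python3 -m inch '[{"xyz":[0,0,-8],"rot":[0,0,0]},{"xyz":[0,0,-22],"rot":[0,0,0]},{"xyz":[0,0,-42],"rot":[0,0,0]},{"xyz":[-8,-5,-58],"rot":[0,0,0]},{"xyz":[-30,-18,-60],"rot":[0,0,0]},{"xyz":[-58,-35,-60],"rot":[0,0,0]},{"xyz":[-88,-53,-55],"rot":[0,0,0]},{"xyz":[-118,-71,-45],"rot":[0,0,0]},{"xyz":[-147,-89,-32],"rot":[0,0,0]},{"xyz":[-173,-105,-20],"rot":[0,0,0]},{"xyz":[-192,-116,-10],"rot":[0,0,0]},{"xyz":[-201,-121.5,-4],"rot":[0,0,0]}]' 255
python3 -m inch '[{"xyz":[0,0,0],"rot":[0,0,0]},{"xyz":[0,0,0],"rot":[0,0,0]},{"xyz":[0,0,0],"rot":[0,0,0]},{"xyz":[0,0,0],"rot":[0,0,0]},{"xyz":[0,0,0],"rot":[0,0,0]}]' 255
python3 -c "
from h import *
go([463.5,208.3,28])
T=ctrl.get_image('top');S=ctrl.get_image('scene')
cv2.imwrite('pics/f.png',np.hstack([cv2.resize(T[110:220,200:340],(400,314),interpolation=cv2.INTER_CUBIC),cv2.resize(S[190:330,240:380],(400,314),interpolation=cv2.INTER_CUBIC)])[...,::-1])"
```

```text
t: 22.5
ee_pos: [461.0, 209.0, 73.2]
orientation: [3.141, 0.002, -0.003]
ft_force: [0.0, -0.6, -1.3]
width: 56.6
grasp_force: 30.0
t: 22.92
ee_pos: [465.3, 208.0, 73.7]
orientation: [-3.141, 0.002, -0.002]
ft_force: [0.2, 0.1, -1.3]
width: 56.9
grasp_force: 30.0
shift [-1.9 -0.3 45.7] close az -90.1 rot z 0.0 rows 1 q6 1.97 q1 0.4 tilt [0.002 0.001] t 22.92
```

View pics/f.png

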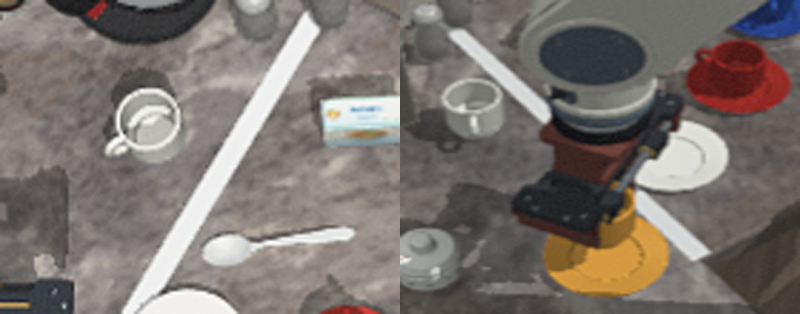

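White stands upright with its rim at top (251.8,151.7) and scene (265.9,231.5), and red sits in its saucer. Yellow hangs over its own, so I'm lowering it.

```bash
python3 -m inch '[{"xyz":[-0.5,0,10],"rot":[0,0,0]},{"xyz":[-0.5,0,21],"rot":[0,0,0]},{"xyz":[-0.5,0,30],"rot":[0,0,0]},{"xyz":[-0.5,0,36],"rot":[0,0,0]},{"xyz":[-0.5,0,40],"rot":[0,0,0]},{"xyz":[-0.5,0,43],"rot":[0,0,0]},{"xyz":[-0.5,0,45],"rot":[0,0,0]},{"xyz":[-0.5,0,45.5],"rot":[0,0,0]},{"xyz":[-0.5,0,45.5],"rot":[0,0,0]},{"xyz":[-0.5,0,45.5],"rot":[0,0,0]}]' 255
python3 -c "
from h import *
a=tri((265.9,231.5),(251.8,151.7));print(a,plane('top',251.8,151.7,58),plane('top',241.3,161.8,40))"
```

```text
t: 23.85
ee_pos: [463.4, 208.4, 27.9]
orientation: [-3.141, 0.0, -0.0]
ft_force: [0.0, -0.1, 0.4]
width: 56.8
grasp_force: 30.0
(array([663.06309073,  85.58383072,  63.78450522]), np.float64(4.884169759727554)) [667.45306063  87.223657    58.        ] [646.74266173 116.28060339  40.        ]
```

```bash
python3 -m inch '[{"xyz":[0,0,0],"rot":[0,0,0]},{"xyz":[0,0,0],"rot":[0,0,0]},{"xyz":[0,0,0],"rot":[0,0,0]},{"xyz":[0,0,0],"rot":[0,0,0]},{"xyz":[0,0,0],"rot":[0,0,0]},{"xyz":[0,0,0],"rot":[0,0,0]},{"xyz":[0,0,0],"rot":[0,0,0]},{"xyz":[0,0,-15],"rot":[0,0,0]},{"xyz":[0,0,-45],"rot":[0,0,0]},{"xyz":[0,0,-80],"rot":[0,0,0]},{"xyz":[0,0,-100],"rot":[0,0,0]},{"xyz":[0,0,-100],"rot":[0,0,0]}]' 0
python3 -m inch '[{"xyz":[13,8,0],"rot":[0,0,0]},{"xyz":[38,23,0],"rot":[0,0,0.05]},{"xyz":[66,40,0],"rot":[0,0,0.1]},{"xyz":[95,58,0],"rot":[0,0,0.15]},{"xyz":[124,75,0],"rot":[0,0,0.2]},{"xyz":[152,92,0],"rot":[0,0,0.21]},{"xyz":[177,107,0],"rot":[0,0,0.21]},{"xyz":[194,117,0],"rot":[0,0,0.21]},{"xyz":[201.5,122,0],"rot":[0,0,0.21]},{"xyz":[201.5,122,0],"rot":[0,0,0.21]},{"xyz":[201.5,122,0],"rot":[0,0,0.21]},{"xyz":[201.5,122,0],"rot":[0,0,0.21]}]' 0
python3 -m inch '[{"xyz":[0,0,0],"rot":[0,0,0]},{"xyz":[0,0,0],"rot":[0,0,0]},{"xyz":[0,0,0],"rot":[0,0,0]}]' 0
python3 -c "
from h import *
go([665,86.5,25],78)"
```

```text
t: 24.85
ee_pos: [465.9, 209.4, 131.7]
orientation: [-3.139, 0.0, -0.011]
ft_force: [0.5, 0.3, 0.4]
width: 87.6
grasp_force: 0.0
t: 25.85
ee_pos: [663.2, 86.6, 126.6]
orientation: [3.124, -0.329, -0.004]
ft_force: [0.4, 0.8, -0.3]
width: 88.1
grasp_force: 0.0
t: 26.1
ee_pos: [664.3, 86.9, 127.9]
orientation: [-3.124, 0.328, -0.0]
ft_force: [-0.3, -0.1, 0.1]
width: 87.8
grasp_force: 0.0
shift [  0.8   0.3 102.9] close az -102.0 rot z 0.0 rows 1 q6 1.89 q1 0.11 tilt [0. 0.] t 26.1
```

```bash
python3 -m inch '[{"xyz":[0,0,12],"rot":[0,0,0]},{"xyz":[0,0,30],"rot":[0,0,0]},{"xyz":[0,0,50],"rot":[0,0,0]},{"xyz":[0,0,70],"rot":[0,0,0]},{"xyz":[0,0,85],"rot":[0,0,0]},{"xyz":[0,0,97],"rot":[0,0,0]},{"xyz":[0,0,103],"rot":[0,0,0]},{"xyz":[0,0,103],"rot":[0,0,0]},{"xyz":[0,0,103],"rot":[0,0,0]}]' 0
python3 -m inch '[{"xyz":[0,0,0],"rot":[0,0,0]},{"xyz":[0,0,0],"rot":[0,0,0]},{"xyz":[0,0,0],"rot":[0,0,0]},{"xyz":[0,0,0],"rot":[0,0,0]},{"xyz":[0,0,0],"rot":[0,0,0]},{"xyz":[0,0,0],"rot":[0,0,0]},{"xyz":[0,0,0],"rot":[0,0,0]},{"xyz":[0,0,0],"rot":[0,0,0]}]' 255
python3 -c "
from h import *
go([467,55.8,28.5])"
```

```text
t: 26.85
ee_pos: [665.0, 86.3, 24.8]
orientation: [-3.124, 0.33, -0.0]
ft_force: [0.1, -0.9, -0.1]
width: 87.8
grasp_force: 0.0
t: 27.52
ee_pos: [665.2, 86.4, 25.3]
orientation: [-3.124, 0.33, -0.001]
ft_force: [-0.6, 1.3, 5.7]
width: 57.5
grasp_force: 30.0
shift [-187.4   71.3   -3.4] close az -102.0 rot z 0.0 rows 1 q6 1.89 q1 0.11 tilt [0.001 0.   ] t 27.52
```

```bash
python3 -m inch '[{"xyz":[0,0,-8],"rot":[0,0,0]},{"xyz":[0,0,-25],"rot":[0,0,0]},{"xyz":[-5,2,-45],"rot":[0,0,0]},{"xyz":[-22,8,-58],"rot":[0,0,0]},{"xyz":[-48,18,-60],"rot":[0,0,0]},{"xyz":[-78,30,-60],"rot":[0,0,0]},{"xyz":[-108,41,-60],"rot":[0,0,0]},{"xyz":[-138,52,-55],"rot":[0,0,0]},{"xyz":[-163,62,-50],"rot":[0,0,0]},{"xyz":[-180,68.5,-46],"rot":[0,0,0]},{"xyz":[-188,71.5,-44],"rot":[0,0,0]},{"xyz":[-188,71.5,-44],"rot":[0,0,0]}]' 255
python3 -m inch '[{"xyz":[0,0,0],"rot":[0,0,0]},{"xyz":[0,0,0],"rot":[0,0,0]},{"xyz":[0,0,0],"rot":[0,0,0]},{"xyz":[0,0,0],"rot":[0,0,0]},{"xyz":[0,0,0],"rot":[0,0,0]}]' 255
python3 -c "
from h import *
go([466.3,55.8,28.5])"
```

```text
t: 28.52
ee_pos: [463.8, 55.2, 68.4]
orientation: [3.124, -0.33, -0.004]
ft_force: [0.1, 0.3, -0.9]
width: 57.5
grasp_force: 30.0
t: 28.93
ee_pos: [466.8, 55.7, 68.7]
orientation: [-3.124, 0.329, -0.001]
ft_force: [-0.4, -0.7, -1.5]
width: 57.3
grasp_force: 30.0
shift [-0.5 -0.  40.2] close az -102.0 rot z 0.0 rows 1 q6 1.87 q1 0.09 tilt [0.001 0.   ] t 28.93
```

```bash
python3 -m inch '[{"xyz":[0,0,9],"rot":[0,0,0]},{"xyz":[0,0,19],"rot":[0,0,0]},{"xyz":[0,0,27],"rot":[0,0,0]},{"xyz":[0,0,32],"rot":[0,0,0]},{"xyz":[0,0,36],"rot":[0,0,0]},{"xyz":[0,0,38.5],"rot":[0,0,0]},{"xyz":[0,0,40],"rot":[0,0,0]},{"xyz":[0,0,40],"rot":[0,0,0]},{"xyz":[0,0,40],"rot":[0,0,0]}]' 255
python3 -m inch '[{"xyz":[0,0,0],"rot":[0,0,0]},{"xyz":[0,0,0],"rot":[0,0,0]},{"xyz":[0,0,0],"rot":[0,0,0]},{"xyz":[0,0,0],"rot":[0,0,0]},{"xyz":[0,0,0],"rot":[0,0,0]},{"xyz":[0,0,0],"rot":[0,0,0]},{"xyz":[0,0,0],"rot":[0,0,0]},{"xyz":[0,0,-15],"rot":[0,0,0]},{"xyz":[0,0,-45],"rot":[0,0,0]},{"xyz":[0,0,-80],"rot":[0,0,0]},{"xyz":[0,0,-110],"rot":[0,0,0]},{"xyz":[0,0,-130],"rot":[0,0,0]}]' 0
python3 -m inch '[{"xyz":[35,0,0],"rot":[0,0,0]},{"xyz":[70,0,0],"rot":[0,0,0]},{"xyz":[105,0,0],"rot":[0,0,0]},{"xyz":[140,-0,0],"rot":[0,0,0]},{"xyz":[160,0,0],"rot":[0,0,0]},{"xyz":[160,0,0],"rot":[0,0,0]},{"xyz":[160,0,0],"rot":[0,0,0]}]' 0
python3 -c "
from h import *
T=ctrl.get_image('top');S=ctrl.get_image('scene')
cv2.imwrite('pics/g.png',np.vstack([cv2.resize(T[200:270,170:470],(800,187*1),interpolation=cv2.INTER_CUBIC),cv2.resize(S[140:340,260:460],(800,400))])[...,::-1])"
```

```text
t: 29.68
ee_pos: [465.6, 55.5, 28.8]
orientation: [3.124, -0.33, -0.001]
ft_force: [-2.4, -0.9, 2.2]
width: 57.5
grasp_force: 30.0
t: 30.68
ee_pos: [466.8, 55.7, 161.3]
orientation: [-3.124, 0.329, -0.004]
ft_force: [0.7, -0.4, -0.5]
width: 87.8
grasp_force: 0.0
t: 31.27
ee_pos: [622.4, 22.0, 158.0]
orientation: [3.124, -0.331, -0.002]
ft_force: [-0.4, 0.9, -0.3]
width: 87.8
grasp_force: 0.0
```

View pics/g.png

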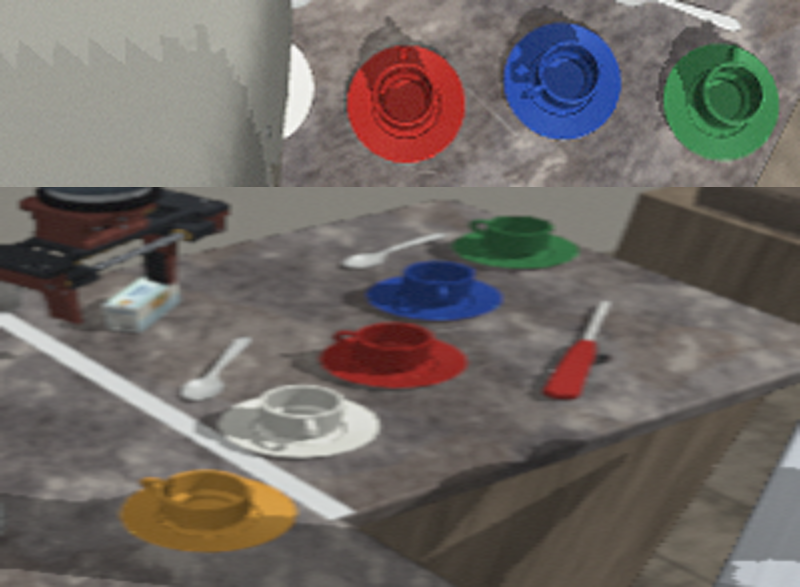

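All five cups stand upright and centred in their own saucers, at scene crop Y(207,505), W(300,412), R(393,352), B(437,290) and G(515,240). The arm is clear, so I'm handing in.

```bash
python3 -m inch '[{"xyz":[0,0,0],"rot":[0,0,0]},{"xyz":[0,0,0],"rot":[0,0,0]},{"xyz":[0,0,0],"rot":[0,0,0]}]' 0; python3 -c "
from workcell import ctrl
print(ctrl.close_job())"
```

```text
t: 31.62
ee_pos: [621.8, 22.5, 158.9]
orientation: [3.124, -0.329, -0.0]
ft_force: [1.4, 0.6, 0.1]
width: 88.0
grasp_force: 0.0
the job is handed in; nothing more can be done
None
```

I took both stacks apart and stood all five cups upright in the saucers of their own colour; I handed the job in at about 32 s of the 128 s allowed, and the call returned no verdict.

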